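# Put the spice jars on their coasters

### The arm

A 6-joint arm with a two-finger parallel gripper is mounted at the origin on the work surface. World frame = base frame: x ahead of the robot, y to its left, z up, the work surface at z = 0. Lengths are in m, angles in rad, forces in N, time in s.
With the tool pointing down it reaches from about 0.35 to 0.725 m from the base axis. Payload 4.3 kg.
Tool frame: the origin (TCP) lies midway between the tips of the shut fingers; the grasp point (between the pads) lies 19 mm behind it; y points along the fingers, z is the direction in which the jaws open and shut, and the axes are right-handed (so a half turn about y gives the same grasp; the last joint's range is limited). The gripper opens to 85 mm and grips with 20 to 120 N. Pads are 22 mm wide; open, the fingers measure 114 mm over their backs; the gripper's body (76 mm by 85 mm) begins 54 mm behind the grasp point. The pads swing forward as they close: fully open they stand 13 mm farther back than shut.
Start: joints at [1.038, 0.377, 0.081, 1.274, 0, 1.46], TCP at [0.236, 0.524, 0.231] pointing down, gripper open.
Joint ranges: [-2.72, 2.72], [-0.84, 1.66], [-1.02, 1.22], [-1.77, 2.12], [-1.37, 1.28], [-3.14, 3.14]. Speed limits (rad/s): [2.57, 2.57, 3.14, 3.14, 3.14, 3.14].

### API

Orientations are given as a rotation vector (axis times angle).
In Python, from plant import ctrl, cams, hand_in gives the robot as it stands.
- The arm moves only by the tool servo_tool, never from a script. Its argument "deltas" is a list of rows, each a list of 3 entries, a list of its own where there are three numbers: the turn, a rotation vector about the tool's x, y, z in degrees, then the shift along the tool's x, y, z in mm, then the gripper command: -1 is shut, 1 is fully open, values between are in proportion. A call has 1 to 8 rows; each row shifts and turns the commanded pose from where the row before left it, along the tool's axes as they then stand; what a row does not reach is not made up. A row lasts 1/8 s, in which the tool goes at most 62.5 mm and 10.7 degrees, less where a joint would pass 70% of its speed; a pose out of reach is approached as far as the arm can. A call is refused whole if a number of a shift passes 62.5 or a number of a turn 10.7, either way. A call with a gripper value outside its range is refused whole. The fingers move at their own pace and stop on an object; "squeeze" is the grip in N (left out, the last holds). Time passes only in rows, so rows that do not move let the fingers close. It gives the time, the measured TCP pose, the force and the opening at its end, in the units of the state.
- ctrl.get_obs(): the state, without advancing time (a new reading comes with each control period).
- cams.read_camera(name): name is "scene" or "top" or "wrist"; returns a dict with "pixels" (480x640x3 uint8, red, green, blue), "z_map" (480x640 float32, m along the optical axis (not along the pixel's ray), 0 where there is no reading), "K" (3x3 intrinsics, pixels), "k1" (the pictures are not rectified: a ray, as slopes to the right and down, at radius r is drawn at 1 + k1 r^2 times it, then the intrinsics apply), "R" (3x3) and "t" (3): a world point X has camera coordinates R X + t. Camera axes: x right, y down, z forward; pixel columns grow to the right and rows downward; lengths in m; the calibration is good to about 2 mm. A picture is of the moment at which its call begins.
- hand_in(): hands the job in, once; it reports no verdict.
The state is a dict: "clock": time; "qpos": joint angles; "qvel": joint speeds; "tau": joint torques, N m; "position": TCP position; "ee_rot": TCP orientation; "wrist_force": force on the tool from outside, world axes, zero at the start; "moment": the same for the moment, N m; "gripper_width": finger opening in m.
Only numpy, scipy, OpenCV 4.12 (cv2) and the standard library are available. Lean on these libraries where they do the work, as an engineer would, in place of code of your own. Each camera call takes 0.05 s, during which the arm holds its last target. There are 200 camera calls.

### The job

Tidy the pantry counter: stand each of the four small spice jars upright on the coaster whose mat has the colour of its cap, sitting flat inside the rim. Set the glass jars down, do not drop them or knock them over, and leave the large jam jar and the food tin where they stand.

Things in the scene. Friction and masses are not known exactly. Their poses are not given: they have to be found in the camera images.
- red_spice: Small spice jar with a red screw cap, red-brown filling and a white paper band; a plain upright cylinder 44 mm in diameter and 95 mm high, cap (top 21 mm) as wide as the body, 0.1 to 0.2 kg, standing loose on the counter. Origin: centre of its underside; z up along its axis.
- green_spice: Small spice jar with a green screw cap, olive green filling and a white paper band; a plain upright cylinder 44 mm in diameter and 95 mm high, cap (top 21 mm) as wide as the body, 0.1 to 0.2 kg, standing loose on the counter. Origin: centre of its underside; z up along its axis.
- yellow_spice: Small spice jar with a yellow screw cap, golden yellow filling and a white paper band; a plain upright cylinder 44 mm in diameter and 95 mm high, cap (top 21 mm) as wide as the body, 0.1 to 0.2 kg, standing loose on the counter. Origin: centre of its underside; z up along its axis.
- black_spice: Small spice jar with a black screw cap, near black filling and a white paper band; a plain upright cylinder 44 mm in diameter and 95 mm high, cap (top 21 mm) as wide as the body, 0.1 to 0.2 kg, standing loose on the counter. Origin: centre of its underside; z up along its axis.
- red_coaster: Round grey coaster with a red mat covering its floor, fixed to the counter: 84 mm outside, 72 mm inside the rim, floor 4 mm and rim 10 mm above the counter. Origin: centre of its underside, on the counter; z up.
- green_coaster: Round grey coaster with a green mat covering its floor, fixed to the counter: 84 mm outside, 72 mm inside the rim, floor 4 mm and rim 10 mm above the counter. Origin: centre of its underside, on the counter; z up.
- yellow_coaster: Round grey coaster with a yellow mat covering its floor, fixed to the counter: 84 mm outside, 72 mm inside the rim, floor 4 mm and rim 10 mm above the counter. Origin: centre of its underside, on the counter; z up.
- black_coaster: Round grey coaster with a black mat covering its floor, fixed to the counter: 84 mm outside, 72 mm inside the rim, floor 4 mm and rim 10 mm above the counter. Origin: centre of its underside, on the counter; z up.
- jam_jar: Bystander: large, dark red jam jar with a red lid, 66 mm in diameter, 110 mm high, loose, upright on the counter. Origin: centre of its underside. Not to be moved.
- food_tin: Bystander: food tin with a green label, 66 mm in diameter, 110 mm high, loose, upright on the counter. Origin: centre of its underside. Not to be moved. (The ten listed things stand mixed in two rows, at least 0.1 m centre to centre. The rest of the counter's equipment stays outside the area they occupy, at least 0.1 m from any of them.)
There are look-alikes about, which are no part of the job. Leave any purple look-alike of the black_spice alone. Several things look just like the red_spice: the one meant starts farthest from the robot's base.

How it is judged:
At the end, for the whole second after the job is handed in: Each spice jar stands flat on the coaster of its cap's colour (axis within 15.5 mm of its centre, underside 1.5 to 6.5 mm above the counter, tilt under 0.06 rad), released and at rest; the jam jar and food tin are upright and within 20 mm of where they started (horizontal distance between red_spice and red_coaster below 0.0155 m and z of red_spice in the frame of red_coaster between 0.0015 and 0.0065 m and angle between each of red_spice, green_spice, yellow_spice, black_spice, jam_jar, food_tin's own z axis and vertical below 0.06 rad and linear speed of each of red_spice, green_spice, yellow_spice, black_spice below 0.02 m/s and horizontal distance between green_spice and green_coaster below 0.0155 m and z of green_spice in the frame of green_coaster between 0.0015 and 0.0065 m and horizontal distance between yellow_spice and yellow_coaster below 0.0155 m and z of yellow_spice in the frame of yellow_coaster between 0.0015 and 0.0065 m and horizontal distance between black_spice and black_coaster below 0.0155 m and z of black_spice in the frame of black_coaster between 0.0015 and 0.0065 m and distance of each of jam_jar, food_tin from where it was at the start of the episode below 0.02 m); the robot touches nothing.
It fails at once if a spice jar is dropped or struck (moves faster than 0.6 m/s out of the fingers) ((linear speed of red_spice above 0.6 m/s and contact force between the fingers and red_spice below 0.05 N) or (linear speed of green_spice above 0.6 m/s and contact force between the fingers and green_spice below 0.05 N) or (linear speed of yellow_spice above 0.6 m/s and contact force between the fingers and yellow_spice below 0.05 N) or (linear speed of black_spice above 0.6 m/s and contact force between the fingers and black_spice below 0.05 N)).
It fails at once if a spice jar is knocked over (tilts more than 1 rad) (angle between any of red_spice, green_spice, yellow_spice, black_spice's own z axis and vertical above 1 rad).
It fails at once if the jam jar is shifted by more than 20 mm or tipped (distance of jam_jar from where it was at the start of the episode above 0.02 m or angle between jam_jar's own z axis and vertical above 0.3 rad).
It fails at once if the food tin is shifted by more than 20 mm or tipped (distance of food_tin from where it was at the start of the episode above 0.02 m or angle between food_tin's own z axis and vertical above 0.3 rad).
It also fails if it takes over 128 s, if anything falls off the work surface, if the arm or the gripper's body presses on something with over 40 N, if the wrist force passes 120 N, or if a joint passes its speed limit or range.

## Working session

There is one attempt and no reset: what is moved stays moved. The work goes in short steps, Python scripts to look and compute and a tool call to move; the robot and the scene stay as the last step left them, time stands still between calls to the robot, and variables do not carry over. Pictures are saved under pics/ and viewed, about 12 in all and at most 16, crops included, and the job is handed in when it is done.

Besides the shell and the picture viewer there is one more tool, called after "Call:" as name(argument=value, ...), one argument or row to a line, values as JSON. servo_tool: Moves the arm, as the interface text tells. Its arguments: {"type":"object","properties":{"deltas":{"type":"array","items":{"type":"array"}},"squeeze":{"type":"number"}},"required":["deltas"]}

```bash
ls; mkdir -p pics; python3 - <<'E'
from plant import ctrl,cams
import cv2,numpy as np
print(ctrl.get_obs())
for n in ["scene","top"]:
    c=cams.read_camera(n); cv2.imwrite(f"pics/{n}0.png",c["pixels"][:,:,::-1]); np.savez(f"{n}0.npz",**c)
    print(n,c["K"],c["k1"],c["R"],c["t"])
E
```

```text
pics
{'clock': 0.0, 'qpos': array([1.03770230e+00, 3.78062944e-01, 7.96361902e-02, 1.27440207e+00,
       1.17170356e-05, 1.46048931e+00]), 'qvel': array([ 0.00275918, -0.00097267,  0.00031877, -0.00039732, -0.00049517,
       -0.00027273]), 'tau': array([-5.76864186e-04, -4.63602412e+01,  2.69877613e+01,  2.07837863e-02,
        1.29921123e-04, -1.61729190e-05]), 'position': array([0.23558598, 0.52380792, 0.23036493]), 'ee_rot': array([-1.54717088,  0.33221269, -0.33117922]), 'wrist_force': array([-0.67673969, -0.3092118 ,  0.33420919]), 'moment': array([-0.00100968,  0.01186092,  0.00567851]), 'gripper_width': 0.08579816483844288}
scene [[461.42100188   0.         321.07491324]
 [  0.         461.42100188 233.60392548]
 [  0.           0.           1.        ]] -0.06794523316048691 [[ 0.04797037  0.99881661 -0.00801374]
 [ 0.63901664 -0.03685451 -0.7683095 ]
 [-0.76769563  0.03173518 -0.64002836]] [-0.00698507 -0.29103807  1.20649362]
top [[523.23905977   0.         325.69655071]
 [  0.         523.23905977 241.12039113]
 [  0.           0.           1.        ]] -0.09595950201226405 [[-0.14791694 -0.9889958   0.00280688]
 [-0.96901736  0.14436012 -0.20041334]
 [ 0.19780275 -0.03236445 -0.97970741]] [0.06090554 0.50314772 0.81505376]
```

View pics/scene0.png

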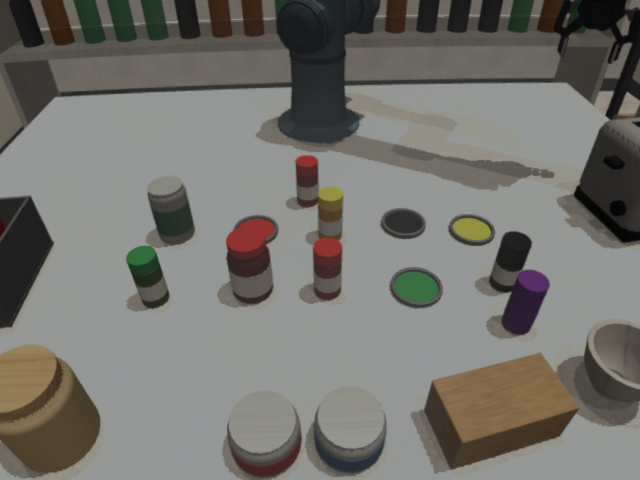

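View pics/top0.png

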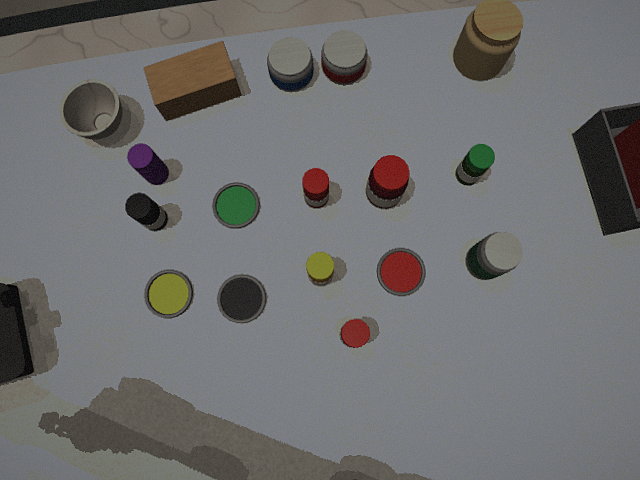

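Scene view: green jar (148,275), black (510,262), purple look-alike (522,302), yellow (330,215). Coasters: red (257,231), black (403,222), yellow (472,229), green (416,287). Bystanders: jam jar (250,265), tin (171,210).
Red candidates: scene (328,268) = top (316,188), and scene (307,180) = top (355,333). There is also something red in the bin at the edge. The first is the farther jar standing loose. I'll measure and check crops.

```bash
cat > h.py <<'E'
import cv2,numpy as np
def cloud(c):
    h,w=c["z_map"].shape; uv=np.stack(np.meshgrid(np.arange(w),np.arange(h)),-1).reshape(-1,1,2).astype(float)
    n=cv2.undistortPoints(uv,c["K"],np.array([float(c["k1"]),0,0,0])).reshape(-1,2)
    z=c["z_map"].reshape(-1,1); P=(np.hstack([n,np.ones((len(n),1))])*z-c["t"])@c["R"]
    P[z[:,0]<=0]=np.nan; return P.reshape(h,w,3)
def ray(c,uv):
    n=cv2.undistortPoints(np.array([[uv]],float),c["K"],np.array([float(c["k1"]),0,0,0])).ravel()
    return -c["R"].T@c["t"], c["R"].T@np.array([*n,1])
def tri(c1,p1,c2,p2):
    o1,d1=ray(c1,p1);o2,d2=ray(c2,p2)
    s=np.linalg.lstsq(np.stack([d1,-d2],1),o2-o1,rcond=None)[0]
    a=o1+s[0]*d1;b=o2+s[1]*d2; return (a+b)/2,np.linalg.norm(a-b)
E
python3 - <<'E'
from h import *
S=np.load("scene0.npz");T=np.load("top0.npz"); C={"s":(S,cloud(S)),"t":(T,cloud(T))}
# seeds at top face / mat centre: scene, top
seeds=dict(red=((328,247),(316,176)),redN=((307,162),(355,333)),green=((145,255),(482,154)),yellow=((330,195),(320,265)),black=((514,241),(137,203)),purple=((529,280),(140,153)),
 Cr=((257,230),(401,272)),Cg=((416,287),(236,206)),Cy=((472,229),(169,294)),Cb=((403,222),(242,299)),jam=((247,241),(390,170)),tin=((168,186),(503,250)))
def blob(k,uv):
    c,P=C[k]; px=cv2.cvtColor(cv2.medianBlur(c["pixels"],3),cv2.COLOR_RGB2LAB).astype(int)
    u,v=uv; zz=np.nanmedian(P[v-2:v+3,u-2:u+3,2]); 
    m=(abs(P[:,:,2]-zz)<.006)&(abs(px-px[v,u])[:,:,1:].sum(2)<30)&(abs(px-px[v,u])[:,:,0]<60)
    n,l=cv2.connectedComponents(m.astype(np.uint8),connectivity=4); m=l==l[v,u]
    (x,y),(a,b),_=cv2.minAreaRect(np.argwhere(m)[:,::-1].astype(np.float32))
    Q=P[m]; (cx,cy),r=cv2.minEnclosingCircle(Q[:,:2].astype(np.float32)); md=Q.mean(0)
    return np.argwhere(m)[:,::-1].mean(0),md,(cx,cy,r),m.sum()
np.set_printoptions(precision=4,suppress=True)
for k,(s,t) in seeds.items():
    a=blob("s",s);b=blob("t",t); X,e=tri(S,a[0],T,b[0])
    print(k,"tri",X,round(e,4),"| s",a[1],round(a[2][2],3),a[3],"| t",b[1],round(b[2][2],3),b[3])
a=cv2.resize(S["pixels"][140:310,270:370],None,fx=3,fy=3,interpolation=2);b=cv2.resize(T["pixels"][150:360,290:420],None,fx=2.4,fy=2.4,interpolation=2)
d=cv2.resize(S["pixels"][190:320,0:60],None,fx=3,fy=3)
W=np.zeros((510,800,3),np.uint8);W[:a.shape[0],:300]=a;W[:b.shape[0],305:305+b.shape[1]]=b[:510];W[:d.shape[0],618:798]=d
cv2.imwrite("pics/red.png",W[:,:,::-1])
E
```

```text
red tri [ 0.5987 -0.0113  0.0939] 0.0011 | s [ 0.6001 -0.012   0.0953] 0.023 456 | t [ 0.5985 -0.0107  0.0945] 0.022 540
redN tri [ 0.3506 -0.0366  0.0935] 0.0012 | s [ 0.3536 -0.0372  0.0954] 0.022 216 | t [ 0.3506 -0.0359  0.0946] 0.022 638
green tri [ 0.6024 -0.2884  0.0917] 0.0008 | s [ 0.6051 -0.2874  0.0943] 0.023 520 | t [ 0.6014 -0.2869  0.0945] 0.022 505
yellow tri [0.4613 0.002  0.0934] 0.0012 | s [0.4635 0.0012 0.0951] 0.023 313 | t [0.4612 0.0026 0.0944] 0.022 601
black tri [0.6007 0.278  0.0918] 0.0011 | s [0.604  0.2753 0.0948] 0.023 476 | t [0.6001 0.2777 0.0944] 0.022 563
purple tri [0.686  0.2693 0.093 ] 0.0005 | s [0.6879 0.2675 0.0953] 0.023 561 | t [0.6854 0.269  0.0946] 0.023 501
Cr tri [ 0.4466 -0.148  -0.0141] 0.018 | s [ 0.5922 -0.1318  0.1101] 0.03 799 | t [ 0.4441 -0.1359  0.0039] 0.036 1268
Cg tri [0.6036 0.1324 0.0055] 0.0008 | s [0.6025 0.1323 0.0046] 0.036 1033 | t [0.6043 0.133  0.0039] 0.037 1186
Cy tri [0.4646 0.2659 0.0069] 0.0001 | s [0.4622 0.2668 0.0051] 0.038 652 | t [0.4651 0.2668 0.004 ] 0.036 1275
Cb tri [0.4382 0.1412 0.0038] 0.0008 | s [0.4403 0.1402 0.0059] 0.043 1019 | t [0.4382 0.1415 0.0048] 0.044 1719
jam tri [ 0.5908 -0.1317  0.1087] 0.0008 | s [ 0.5922 -0.1318  0.1101] 0.03 799 | t [ 0.5906 -0.1311  0.1096] 0.029 967
tin tri [ 0.4398 -0.2834  0.1078] 0.0009 | s [ 0.4422 -0.2829  0.1097] 0.031 568 | t [ 0.4396 -0.2823  0.1095] 0.031 1120
```

View pics/red.png

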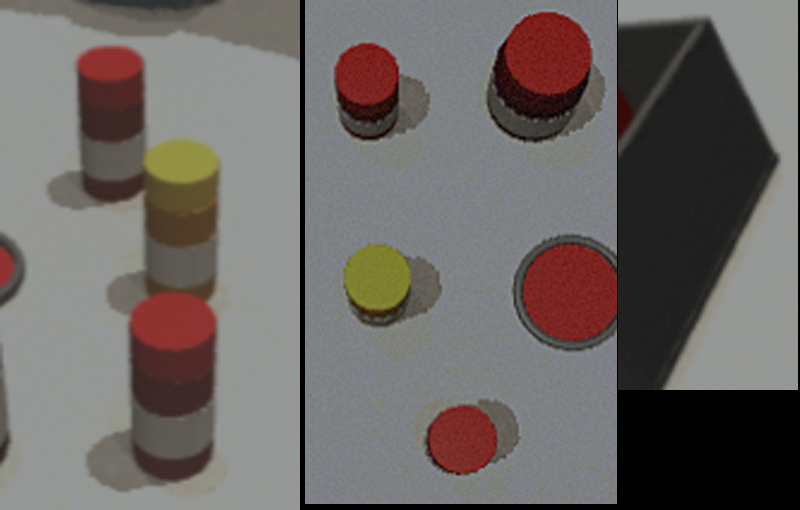

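Farther red jar confirmed: it is at (0.599,-0.011), r≈0.60, against r≈0.35 for the other. Both have the same cap and paper band. The red in the bin is only its lining. Cap heights of 92–95 mm and mat heights of 4–7 mm agree with the text. Only the red coaster's scene seed was wrong (it hit the jam lid), so I'll redo that and get the tool axes.

```bash
cat >> h.py <<'E'
from scipy.spatial.transform import Rotation as Ro
def go(x,y,z,yaw=None):
    from plant import ctrl
    o=ctrl.get_obs(); R=Ro.from_rotvec(o["ee_rot"]); p=o["position"]
    np.set_printoptions(precision=4,suppress=True)
    print("t",o["clock"],"p",p,"q",o["qpos"],"w",o["gripper_width"]); print("axes x,y,z rows\n",R.as_matrix().T)
    print("delta tool mm",R.inv().apply(np.array([x,y,z])-p)*1000)
E
python3 - <<'E'
from h import *
go(.4615,.002,.18)
S=np.load("scene0.npz");P=cloud(S);px=S["pixels"].astype(int)
m=(px[...,0]>2*px[...,1])&(abs(P[...,2]-.005)<.006);m[:,:225]=0;m[:,285:]=0;m[245:]=0
print(P[m].mean(0),P[m].min(0),P[m].max(0),m.sum())
T=np.load("top0.npz");P=cloud(T)
# rim circles from top
for n,x,y in [("r",.444,-.136),("g",.604,.133),("y",.465,.267),("b",.439,.141)]:
    d=np.hypot(P[...,0]-x,P[...,1]-y);m=(d<.05)&(P[...,2]>.0075)&(P[...,2]<.013);Q=P[m]
    A=np.c_[2*Q[:,:2],np.ones(len(Q))];s=np.linalg.lstsq(A,(Q[:,:2]**2).sum(1),rcond=None)[0];print(n,s[:2],np.sqrt(s[2]+s[:2]@s[:2]),m.sum())
E
```

```text
t 0.1 p [0.2356 0.5239 0.2305] q [1.0377 0.378  0.0798 1.2744 0.     1.4605] w 0.08510127646411224
axes x,y,z rows
 [[ 0.912  -0.4103 -0.0002]
 [-0.0009 -0.0016 -1.    ]
 [ 0.4103  0.912  -0.0018]]
delta tool mm [ 420.1264   51.0776 -383.1467]
[ 0.43   -0.129   0.0048] [ 0.4077 -0.1683  0.0017] [ 0.4641 -0.1038  0.0072] 307
r [ 0.4437 -0.1352] 0.038495411601840765 418
g [0.6036 0.1326] 0.03824206071494708 397
y [0.465  0.2665] 0.03881465981665457 419
b [0.4384 0.1423] 0.03775195090441743 434
```

Call:
servo_tool(
  deltas=[
    [[0,-8.1,0],[0,12,0],1],
    [[0,-8.1,0],[0,12,0],1],
    [[0,-8,0],[0,12,0],1],
    [[0,0,0],[48,0,-32],1],
    [[0,0,0],[48,0,-32],1],
    [[0,0,0],[48,0,-32],1],
    [[0,0,0],[48,0,-32],1],
    [[0,0,0],[48,0,-32],1],
  ],
  squeeze=40,
)

```text
clock: 1.1
position: [0.477, 0.3629, 0.1949]
ee_rot: [-1.571, 0.001, 0.0]
wrist_force: [0.9, 0.1, -0.6]
gripper_width: 0.0852
```

Call:
servo_tool(
  deltas=[
    [[0,0,0],[40,0,-28],1],
    [[0,0,0],[40,0,-28],1],
    [[0,0,0],[40,0,-28],1],
    [[0,0,0],[4,0,-1],1],
    [[0,0,0],[0,0,0],1],
    [[0,0,0],[0,40,0],1],
  ],
)

```text
clock: 1.85
position: [0.6015, 0.2812, 0.1585]
ee_rot: [-1.568, -0.006, -0.005]
wrist_force: [0.7, -0.6, -0.8]
gripper_width: 0.0854
```

```bash
python3 - <<'E'
from h import *
from plant import cams
go(.601,.2775,.045)
c=cams.read_camera("wrist");P=cloud(c);m=(P[...,2]>.088)&(P[...,2]<.099)
n,l,st,ce=cv2.connectedComponentsWithStats(m.astype(np.uint8))
for i in range(1,n):
    if st[i,4]>200: print(ce[i],st[i],P[l==i].mean(0),cv2.minEnclosingCircle(P[l==i][:,:2].astype(np.float32)))
cv2.imwrite("pics/w1.png",c["pixels"][:,:,::-1])
E
```

```text
t 1.85 p [0.6015 0.2812 0.1585] q [0.3416 0.581  0.217  1.1993 0.0005 0.3406] w 0.08539115145716954
axes x,y,z rows
 [[ 1.     0.001  0.007]
 [ 0.007  0.003 -1.   ]
 [-0.001  1.     0.003]]
delta tool mm [ -1.3169 113.5221  -4.0637]
[318.9238 250.6512] [ 279  212   80   78 4908] [0.5985 0.2781 0.0948] ((0.6000009179115295, 0.2780698835849762), 0.022177109494805336)
[305.2285 379.8317] [ 270  347   71   66 3690] [0.6824 0.2695 0.0945] ((0.6847944259643555, 0.2691592574119568), 0.022295525297522545)
```

View pics/w1.png

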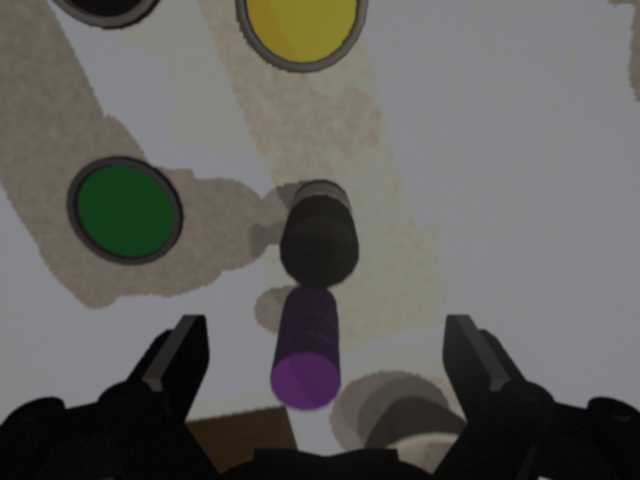

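The wrist view shows the black cap at (319,250), centre (0.600,0.278), and purple behind it at (305,380). This agrees with the fixed cameras. Descending.

Call:
servo_tool(
  deltas=[
    [[0,0,0],[-1,35,-2],1],
    [[0,0,0],[0,35,-1],1],
    [[0,0,0],[0,30,0],1],
    [[0,0,0],[0,10,0],1],
    [[0,0,0],[0,0,0],1],
    [[0,0,0],[0,0,0],1],
  ],
)

```text
clock: 2.65
position: [0.5998, 0.277, 0.0471]
ee_rot: [-1.57, -0.002, -0.002]
wrist_force: [-0.7, -0.3, -0.3]
gripper_width: 0.0854
```

Call:
servo_tool(
  deltas=[
    [[0,0,0],[0,0,0],0.3],
    [[0,0,0],[0,0,0],0],
    [[0,0,0],[0,0,0],-0.3],
    [[0,0,0],[0,0,0],-1],
    [[0,0,0],[0,0,0],-1],
    [[0,0,0],[0,0,0],-1],
  ],
)

```text
clock: 3.4
position: [0.5994, 0.2766, 0.0461]
ee_rot: [-1.57, -0.001, -0.001]
wrist_force: [-0.8, 0.2, 5.1]
gripper_width: 0.0428
```

Call:
servo_tool(
  deltas=[
    [[0,0,0],[0,-15,0],-1],
    [[0,0,0],[0,-35,0],-1],
    [[0,0,0],[0,-40,0],-1],
    [[0,0,0],[-30,0,-25],-1],
    [[0,0,0],[-35,0,-30],-1],
    [[0,0,0],[-35,0,-30],-1],
    [[0,0,0],[-35,0,-30],-1],
    [[0,0,0],[-25,0,-20],-1],
  ],
)

```text
clock: 4.4
position: [0.4365, 0.1399, 0.1354]
ee_rot: [-1.572, 0.002, 0.0]
wrist_force: [-1.7, 0.1, -0.9]
gripper_width: 0.0431
```

Call:
servo_tool(
  deltas=[
    [[0,0,0],[0,0,0],-1],
    [[0,0,0],[0,20,0],-1],
    [[0,0,0],[0,20,0],-1],
    [[0,0,0],[0,15,0],-1],
    [[0,0,0],[0,0,0],-1],
    [[0,0,0],[0,0,0],-1],
  ],
)

```text
clock: 5.15
position: [0.4397, 0.1416, 0.0809]
ee_rot: [-1.571, -0.001, -0.001]
wrist_force: [-0.2, 1.0, -1.6]
gripper_width: 0.0432
```

```bash
cat >> h.py <<'E'
def look(name,pic=None):
    from plant import cams
    c=cams.read_camera(name);
    if pic: cv2.imwrite(f"pics/{pic}.png",c["pixels"][:,:,::-1])
    return c,cloud(c)
def tops(P,lo=.088,hi=.1,mn=100):
    m=(P[...,2]>lo)&(P[...,2]<hi);n,l,st,ce=cv2.connectedComponentsWithStats(m.astype(np.uint8))
    for i in range(1,n):
        if st[i,4]>mn:
            Q=P[l==i]; c,r=cv2.minEnclosingCircle(Q[:,:2].astype(np.float32)); print(ce[i].astype(int),st[i,4],"mid",Q.mean(0),"circ",np.array(c),round(r,4))
E
python3 - <<'E'
from h import *
go(.4385,.142,.05)
c,P=look("wrist","w2")
E
```

```text
t 5.15 p [0.4397 0.1416 0.0809] q [ 0.1742  0.261  -0.4972  0.8115  0.      0.1743] w 0.04318766531897919
axes x,y,z rows
 [[ 1.     -0.0002  0.001 ]
 [ 0.001   0.0002 -1.    ]
 [ 0.0002  1.      0.0002]]
delta tool mm [-1.2092 30.9259  0.3471]
```

View pics/w2.png

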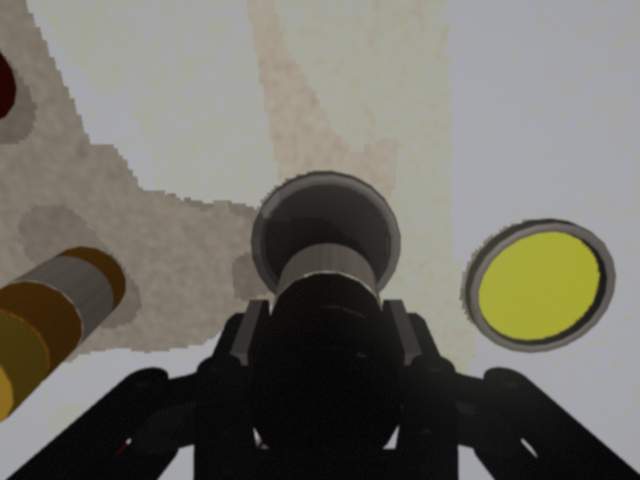

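The view shows the black coaster at about (326,240), laterally in line with the held jar (327,350). Lowering.

Call:
servo_tool(
  deltas=[
    [[0,0,0],[-1,10,0],-1],
    [[0,0,0],[0,10,0],-1],
    [[0,0,0],[0,5,0],-1],
    [[0,0,0],[0,3,0],-1],
    [[0,0,0],[0,2,0],-1],
    [[0,0,0],[0,0,0],-1],
    [[0,0,0],[0,0,0],-1],
  ],
)

```text
clock: 6.08
position: [0.438, 0.1414, 0.0505]
ee_rot: [-1.571, -0.0, -0.001]
wrist_force: [-1.0, -0.4, -2.2]
gripper_width: 0.0433
```

Call:
servo_tool(
  deltas=[
    [[0,0,0],[0,1,0],-1],
    [[0,0,0],[0,0,0],-1],
    [[0,0,0],[0,0,0],-1],
  ],
)

```text
clock: 6.45
position: [0.4383, 0.1414, 0.05]
ee_rot: [-1.571, -0.001, -0.001]
wrist_force: [-1.5, 0.4, 5.7]
gripper_width: 0.043
```

Call:
servo_tool(
  deltas=[
    [[0,0,0],[0,0,0],0.1],
    [[0,0,0],[0,0,0],0.3],
    [[0,0,0],[0,0,0],0.6],
    [[0,0,0],[0,0,0],1],
    [[0,0,0],[0,0,0],1],
    [[0,0,0],[0,-25,0],1],
    [[0,0,0],[0,-45,0],1],
    [[0,0,0],[0,-45,0],1],
  ],
)

```text
clock: 7.45
position: [0.4373, 0.1412, 0.1653]
ee_rot: [-1.571, 0.001, 0.0]
wrist_force: [1.4, -0.1, -0.6]
gripper_width: 0.0852
```

Call:
servo_tool(
  deltas=[
    [[0,0,0],[20,0,-20],1],
    [[0,0,0],[40,0,-40],1],
    [[0,0,0],[40,0,-40],1],
    [[0,0,0],[40,0,-40],1],
    [[0,0,0],[20,0,-12],1],
    [[0,0,0],[0,0,0],1],
    [[0,0,0],[0,0,0],1],
  ],
)

```text
clock: 8.32
position: [0.5968, -0.0102, 0.164]
ee_rot: [-1.57, 0.001, 0.001]
wrist_force: [0.6, 0.8, 0.0]
gripper_width: 0.0856
```

```bash
python3 - <<'E'
from h import *
go(.599,-.011,.046)
c,P=look("wrist"); tops(P); print("top");c,P=look("top"); tops(P)
E
```

```text
t 8.325 p [ 0.5968 -0.0102  0.164 ] q [-0.1235  0.4479  0.0128  1.1372  0.0003 -0.1235] w 0.08561586434309659
axes x,y,z rows
 [[ 1.      0.     -0.0014]
 [-0.0014  0.0005 -1.    ]
 [-0.      1.      0.0005]]
delta tool mm [  2.3847 117.9737  -0.8959]
[349  10] 1489 mid [0.4771 0.0011 0.0948] circ [0.4727 0.0011] 0.018
[135 217] 831 mid [ 0.5767 -0.1123  0.0938] circ [ 0.585  -0.1237] 0.027
[322 252] 4649 mid [ 0.5966 -0.0115  0.0949] circ [ 0.598  -0.0118] 0.0222
top
[484  46] 275 mid [ 0.799  -0.3372  0.0946] circ [ 0.8275 -0.3575] 0.0495
[614 168] 491 mid [ 0.5509 -0.5098  0.0941] circ [ 0.5535 -0.5145] 0.1001
[632 147] 197 mid [ 0.5816 -0.5532  0.0935] circ [ 0.577  -0.5551] 0.0432
[140 156] 558 mid [0.6844 0.2683 0.0943] circ [0.6855 0.2694] 0.0232
[481 156] 524 mid [ 0.6011 -0.2865  0.0942] circ [ 0.602  -0.2871] 0.0222
[488 258] 180 mid [ 0.432  -0.2624  0.0953] circ [ 0.4388 -0.2814] 0.0323
[  2 355] 171 mid [0.3916 0.5168 0.0929] circ [0.3956 0.5226] 0.037
```

Red at (0.598,-0.0115). Descend 118, x +1.5.

Call:
servo_tool(
  deltas=[
    [[0,0,0],[1,35,-1],1],
    [[0,0,0],[1,35,0],1],
    [[0,0,0],[0,30,0],1],
    [[0,0,0],[0,16,0],1],
    [[0,0,0],[0,0,0],1],
    [[0,0,0],[0,0,0],1],
  ],
)

```text
clock: 9.18
position: [0.6007, -0.0117, 0.0497]
ee_rot: [-1.571, -0.002, -0.002]
wrist_force: [-0.3, -0.4, 1.1]
gripper_width: 0.0854
```

Call:
servo_tool(
  deltas=[
    [[0,0,0],[0,0,0],0.3],
    [[0,0,0],[0,0,0],0],
    [[0,0,0],[0,0,0],-0.3],
    [[0,0,0],[0,0,0],-1],
    [[0,0,0],[0,0,0],-1],
    [[0,0,0],[0,0,0],-1],
  ],
)

```text
clock: 9.93
position: [0.6004, -0.0118, 0.0492]
ee_rot: [-1.571, -0.001, -0.002]
wrist_force: [-0.1, 0.5, 5.0]
gripper_width: 0.0435
```

Call:
servo_tool(
  deltas=[
    [[0,0,0],[0,-15,0],-1],
    [[0,0,0],[0,-40,0],-1],
    [[0,0,0],[0,-45,0],-1],
    [[0,0,0],[-30,0,-23],-1],
    [[0,0,0],[-35,0,-28],-1],
    [[0,0,0],[-35,0,-28],-1],
    [[0,0,0],[-35,0,-28],-1],
    [[0,0,0],[-20,0,-16],-1],
  ],
)

```text
clock: 10.92
position: [0.4424, -0.1354, 0.1485]
ee_rot: [-1.571, 0.003, -0.0]
wrist_force: [-0.2, -0.3, -2.3]
gripper_width: 0.0431
```

Call:
servo_tool(
  deltas=[
    [[0,0,0],[0,0,0],-1],
    [[0,0,0],[0,25,0],-1],
    [[0,0,0],[0,25,0],-1],
    [[0,0,0],[0,15,0],-1],
    [[0,0,0],[0,0,0],-1],
    [[0,0,0],[0,0,0],-1],
  ],
)

```text
clock: 11.68
position: [0.4456, -0.1346, 0.084]
ee_rot: [-1.571, -0.001, -0.001]
wrist_force: [-0.4, -0.3, -2.8]
gripper_width: 0.0433
```

```bash
python3 - <<'E'
from h import *
go(.445,-.135,.0535)
c,P=look("wrist","w3")
E
```

```text
t 11.675 p [ 0.4456 -0.1346  0.084 ] q [-0.4299  0.2639 -0.484   0.8219  0.0003 -0.4302] w 0.04333745584402913
axes x,y,z rows
 [[ 1.      0.0002  0.001 ]
 [ 0.001  -0.0002 -1.    ]
 [-0.0002  1.     -0.0002]]
delta tool mm [-0.5835 30.4605 -0.4168]
```

View pics/w3.png

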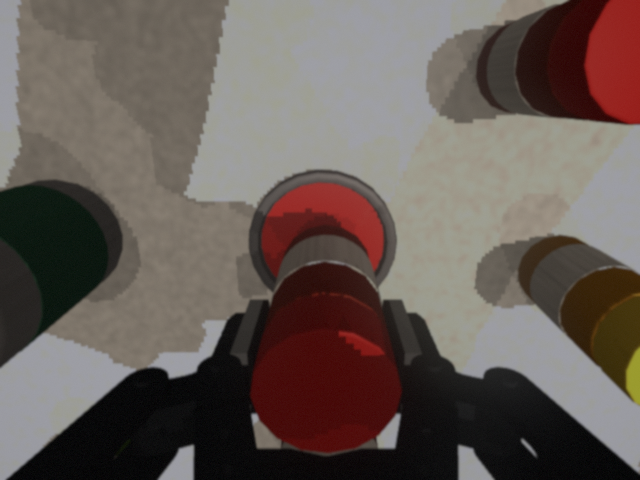

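Red jar over its coaster: ring centre at (322,240), jar lower end at (325,250). Lowering.

Call:
servo_tool(
  deltas=[
    [[0,0,0],[0,10,0],-1],
    [[0,0,0],[0,10,0],-1],
    [[0,0,0],[0,5,0],-1],
    [[0,0,0],[0,3,0],-1],
    [[0,0,0],[0,2,0],-1],
    [[0,0,0],[0,1,0],-1],
    [[0,0,0],[0,0,0],-1],
    [[0,0,0],[0,0,0],-1],
  ],
)

```text
clock: 12.72
position: [0.4447, -0.1347, 0.0532]
ee_rot: [-1.571, -0.0, -0.001]
wrist_force: [-2.5, 0.8, 5.2]
gripper_width: 0.0434
```

Call:
servo_tool(
  deltas=[
    [[0,0,0],[0,0,0],0.1],
    [[0,0,0],[0,0,0],0.3],
    [[0,0,0],[0,0,0],0.6],
    [[0,0,0],[0,0,0],1],
    [[0,0,0],[0,0,0],1],
    [[0,0,0],[0,-25,0],1],
    [[0,0,0],[0,-45,0],1],
    [[0,0,0],[0,-45,0],1],
  ],
)

```text
clock: 13.72
position: [0.4442, -0.1345, 0.1683]
ee_rot: [-1.57, 0.001, 0.0]
wrist_force: [-0.5, -0.4, -0.2]
gripper_width: 0.0853
```

Call:
servo_tool(
  deltas=[
    [[0,0,0],[20,0,-20],1],
    [[0,0,0],[40,0,-40],1],
    [[0,0,0],[40,0,-40],1],
    [[0,0,0],[40,0,-40],1],
    [[0,0,0],[17,0,-12],1],
    [[0,0,0],[0,0,0],1],
    [[0,0,0],[0,0,0],1],
  ],
)

```text
clock: 14.6
position: [0.6009, -0.286, 0.167]
ee_rot: [-1.57, 0.001, 0.001]
wrist_force: [-0.2, -0.4, -0.3]
gripper_width: 0.0854
```

```bash
python3 - <<'E'
from h import *
go(.602,-.287,.046)
c,P=look("wrist"); tops(P)
E
```

```text
t 14.6 p [ 0.6009 -0.286   0.167 ] q [-0.5396  0.5898  0.2542  1.2365  0.0002 -0.5395] w 0.08540552980401966
axes x,y,z rows
 [[ 1.     -0.0002 -0.0011]
 [-0.0011  0.0008 -1.    ]
 [ 0.0002  1.      0.0008]]
delta tool mm [  1.2759 120.9973  -1.0807]
[569 213] 1038 mid [ 0.5791 -0.1529  0.0938] circ [ 0.587  -0.1392] 0.0281
[321 248] 4557 mid [ 0.5995 -0.2882  0.0948] circ [ 0.6008 -0.2884] 0.022
```

Call:
servo_tool(
  deltas=[
    [[0,0,0],[0,35,-1],1],
    [[0,0,0],[0,35,-1],1],
    [[0,0,0],[0,30,0],1],
    [[0,0,0],[0,19,0],1],
    [[0,0,0],[0,0,0],1],
    [[0,0,0],[0,0,0],1],
  ],
)

```text
clock: 15.4
position: [0.6018, -0.2886, 0.0497]
ee_rot: [-1.571, -0.001, -0.001]
wrist_force: [-0.2, -0.6, 0.4]
gripper_width: 0.0859
```

Call:
servo_tool(
  deltas=[
    [[0,0,0],[0,0,0],0.3],
    [[0,0,0],[0,0,0],0],
    [[0,0,0],[0,0,0],-0.3],
    [[0,0,0],[0,0,0],-1],
    [[0,0,0],[0,0,0],-1],
    [[0,0,0],[0,0,0],-1],
  ],
)

```text
clock: 16.15
position: [0.6021, -0.2889, 0.0492]
ee_rot: [-1.571, -0.001, -0.001]
wrist_force: [1.0, 2.0, 5.5]
gripper_width: 0.043
```

Call:
servo_tool(
  deltas=[
    [[0,0,0],[0,-15,0],-1],
    [[0,0,0],[0,-40,0],-1],
    [[0,0,0],[-10,-45,0],-1],
    [[0,0,0],[-25,-35,0],-1],
    [[0,0,0],[-30,0,10],-1],
    [[0,0,0],[-15,0,30],-1],
    [[0,0,0],[0,0,40],-1],
    [[0,0,0],[0,0,40],-1],
  ],
)

```text
clock: 17.15
position: [0.5212, -0.1679, 0.1838]
ee_rot: [-1.571, 0.001, -0.001]
wrist_force: [0.5, 0.8, -0.4]
gripper_width: 0.0433
```

Call:
servo_tool(
  deltas=[
    [[0,0,0],[0,0,40],-1],
    [[0,0,0],[0,0,40],-1],
    [[0,0,0],[0,0,40],-1],
    [[0,0,0],[0,0,40],-1],
    [[0,0,0],[23,0,45],-1],
    [[0,0,0],[30,0,45],-1],
    [[0,0,0],[30,0,40],-1],
    [[0,0,0],[0,0,12],-1],
  ],
)

```text
clock: 18.15
position: [0.6061, 0.1356, 0.183]
ee_rot: [-1.57, -0.002, 0.001]
wrist_force: [0.1, -0.6, -0.9]
gripper_width: 0.0433
```

Call:
servo_tool(
  deltas=[
    [[0,0,0],[0,20,0],-1],
    [[0,0,0],[0,25,0],-1],
    [[0,0,0],[0,25,0],-1],
    [[0,0,0],[0,20,0],-1],
    [[0,0,0],[0,10,0],-1],
    [[0,0,0],[0,0,0],-1],
    [[0,0,0],[0,0,0],-1],
  ],
)

```text
clock: 19.02
position: [0.6054, 0.1332, 0.0844]
ee_rot: [-1.571, -0.001, -0.002]
wrist_force: [0.3, 0.3, -0.9]
gripper_width: 0.0431
```

```bash
python3 - <<'E'
from h import *
go(.605,.1325,.0535)
c,P=look("wrist","w4")
E
```

```text
t 19.025 p [0.6054 0.1332 0.0844] q [ 0.1142  0.5418 -0.0485  0.9789  0.      0.1148] w 0.043138547559264113
axes x,y,z rows
 [[ 1.     -0.0006  0.0016]
 [ 0.0016  0.0002 -1.    ]
 [ 0.0006  1.      0.0002]]
delta tool mm [-0.4601 30.8992 -0.6632]
```

View pics/w4.png

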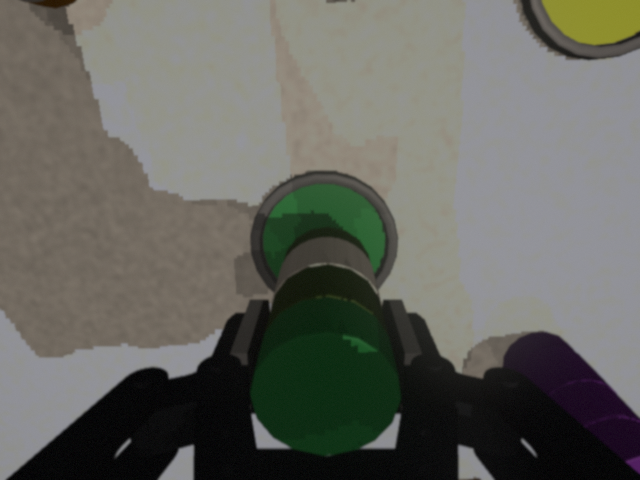

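Green jar lower end (326,245) over the green coaster (324,240). Lowering.

Call:
servo_tool(
  deltas=[
    [[0,0,0],[0,10,0],-1],
    [[0,0,0],[0,10,0],-1],
    [[0,0,0],[0,5,0],-1],
    [[0,0,0],[0,3,0],-1],
    [[0,0,0],[0,2,0],-1],
    [[0,0,0],[0,1,0],-1],
    [[0,0,0],[0,0,0],-1],
    [[0,0,0],[0,0,0],-1],
  ],
)

```text
clock: 20.08
position: [0.6049, 0.1333, 0.0533]
ee_rot: [-1.571, -0.0, -0.001]
wrist_force: [-3.5, -1.1, 5.9]
gripper_width: 0.0432
```

Call:
servo_tool(
  deltas=[
    [[0,0,0],[0,0,0],0.1],
    [[0,0,0],[0,0,0],0.3],
    [[0,0,0],[0,0,0],0.6],
    [[0,0,0],[0,0,0],1],
    [[0,0,0],[0,0,0],1],
    [[0,0,0],[0,-25,0],1],
    [[0,0,0],[0,-45,0],1],
    [[0,0,0],[0,-45,0],1],
  ],
)

```text
clock: 21.08
position: [0.6043, 0.1332, 0.1682]
ee_rot: [-1.571, 0.001, 0.0]
wrist_force: [0.8, 0.1, 0.6]
gripper_width: 0.0854
```

Call:
servo_tool(
  deltas=[
    [[0,0,0],[-20,0,-18],1],
    [[0,0,0],[-40,0,-36],1],
    [[0,0,0],[-40,0,-36],1],
    [[0,0,0],[-30,0,-30],1],
    [[0,0,0],[-14,0,-11],1],
    [[0,0,0],[0,0,0],1],
    [[0,0,0],[0,0,0],1],
  ],
)

```text
clock: 21.95
position: [0.4621, 0.0028, 0.1675]
ee_rot: [-1.57, -0.001, -0.001]
wrist_force: [0.8, -0.5, 0.6]
gripper_width: 0.0857
```

```bash
python3 - <<'E'
from h import *
go(.461,.002,.049)
c,P=look("wrist"); tops(P)
E
```

```text
t 21.95 p [0.4621 0.0028 0.1675] q [-0.1317  0.1816 -0.3535  1.0342  0.0006 -0.1319] w 0.08567189491294133
axes x,y,z rows
 [[ 1.      0.0002  0.0015]
 [ 0.0015  0.0004 -1.    ]
 [-0.0002  1.      0.0004]]
delta tool mm [ -1.247  118.5432  -0.8809]
[242  34] 6091 mid [ 0.3526 -0.0362  0.0951] circ [ 0.3499 -0.0367] 0.0221
[582 209] 5413 mid [0.4374 0.1398 0.0981] circ [0.439  0.1421] 0.0225
[ 74 216] 5286 mid [ 0.4412 -0.1314  0.0981] circ [ 0.4427 -0.134 ] 0.0228
[322 245] 4562 mid [0.459  0.0015 0.0949] circ [0.4602 0.0017] 0.0222
```

Call:
servo_tool(
  deltas=[
    [[0,0,0],[-1,35,-1],1],
    [[0,0,0],[-1,35,0],1],
    [[0,0,0],[0,30,0],1],
    [[0,0,0],[0,19,0],1],
    [[0,0,0],[0,0,0],1],
    [[0,0,0],[0,0,0],1],
  ],
)

```text
clock: 22.75
position: [0.4598, 0.0016, 0.0489]
ee_rot: [-1.571, -0.001, -0.001]
wrist_force: [-0.0, -0.4, 0.1]
gripper_width: 0.0859
```

Call:
servo_tool(
  deltas=[
    [[0,0,0],[0,0,0],0.3],
    [[0,0,0],[0,0,0],0],
    [[0,0,0],[0,0,0],-0.3],
    [[0,0,0],[0,0,0],-1],
    [[0,0,0],[0,0,0],-1],
    [[0,0,0],[0,0,0],-1],
  ],
)

```text
clock: 23.5
position: [0.4594, 0.0013, 0.0491]
ee_rot: [-1.571, -0.001, -0.002]
wrist_force: [-0.0, 0.8, 6.2]
gripper_width: 0.0429
```

Call:
servo_tool(
  deltas=[
    [[0,0,0],[0,-15,0],-1],
    [[0,0,0],[0,-40,0],-1],
    [[0,0,0],[0,-45,0],-1],
    [[0,0,0],[0,-30,0],-1],
    [[0,0,0],[20,0,20],-1],
    [[0,0,0],[20,0,40],-1],
    [[0,0,0],[0,0,40],-1],
    [[0,0,0],[0,0,40],-1],
  ],
)

```text
clock: 24.5
position: [0.4985, 0.1423, 0.1778]
ee_rot: [-1.571, 0.001, -0.0]
wrist_force: [-0.3, 0.6, -1.2]
gripper_width: 0.0429
```

Call:
servo_tool(
  deltas=[
    [[0,0,0],[0,0,40],-1],
    [[0,0,0],[-15,0,40],-1],
    [[0,0,0],[-20,0,30],-1],
    [[0,0,0],[0,0,15],-1],
    [[0,0,0],[0,20,0],-1],
    [[0,0,0],[0,30,0],-1],
    [[0,0,0],[0,30,0],-1],
    [[0,0,0],[0,15,0],-1],
  ],
)

```text
clock: 25.5
position: [0.4632, 0.2653, 0.0815]
ee_rot: [-1.572, 0.003, 0.001]
wrist_force: [-0.1, -0.2, -1.5]
gripper_width: 0.0434
```

Call:
servo_tool(
  deltas=[
    [[0,0,0],[0,5,0],-1],
    [[0,0,0],[0,0,0],-1],
    [[0,0,0],[0,0,0],-1],
  ],
)

```text
clock: 25.88
position: [0.4648, 0.2667, 0.0794]
ee_rot: [-1.57, -0.001, -0.002]
wrist_force: [-0.2, 0.5, -0.8]
gripper_width: 0.0431
```

```bash
python3 - <<'E'
from h import *
go(.465,.2665,.0535)
c,P=look("wrist","w5")
E
```

```text
t 25.875 p [0.4648 0.2667 0.0794] q [ 0.4024  0.3932 -0.3064  0.869   0.      0.403 ] w 0.04305925202981752
axes x,y,z rows
 [[ 1.     -0.0005  0.0021]
 [ 0.0021  0.0009 -1.    ]
 [ 0.0005  1.      0.0009]]
delta tool mm [ 0.1044 25.9433 -0.1848]
```

View pics/w5.png

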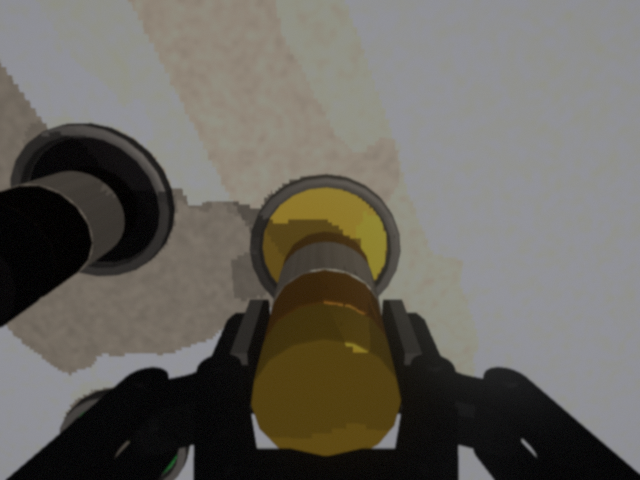

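Yellow jar's lower end (326,250) is inside the yellow coaster (325,242). Lowering 26 mm.

Call:
servo_tool(
  deltas=[
    [[0,0,0],[0,8,0],-1],
    [[0,0,0],[0,8,0],-1],
    [[0,0,0],[0,5,0],-1],
    [[0,0,0],[0,3,0],-1],
    [[0,0,0],[0,1.5,0],-1],
    [[0,0,0],[0,0.5,0],-1],
    [[0,0,0],[0,0,0],-1],
    [[0,0,0],[0,0,0],-1],
  ],
)

```text
clock: 26.92
position: [0.4636, 0.2662, 0.0531]
ee_rot: [-1.571, 0.0, -0.0]
wrist_force: [-2.9, -0.9, 6.0]
gripper_width: 0.0432
```

Contact; release, lift and back away toward the left for a clear final look.

Call:
servo_tool(
  deltas=[
    [[0,0,0],[0,0,0],0.1],
    [[0,0,0],[0,0,0],0.3],
    [[0,0,0],[0,0,0],0.6],
    [[0,0,0],[0,0,0],1],
    [[0,0,0],[0,0,0],1],
    [[0,0,0],[0,-25,0],1],
    [[0,0,0],[0,-45,0],1],
    [[0,0,0],[0,-45,0],1],
  ],
)

```text
clock: 27.92
position: [0.4634, 0.2661, 0.1682]
ee_rot: [-1.571, 0.001, 0.0]
wrist_force: [0.5, -0.3, -0.1]
gripper_width: 0.0852
```

Call:
servo_tool(
  deltas=[
    [[0,0,0],[-20,-15,30],1],
    [[0,0,0],[-40,-15,50],1],
    [[0,0,0],[-40,-15,50],1],
    [[0,0,0],[-40,0,50],1],
    [[0,0,0],[-30,0,40],1],
    [[0,0,0],[-20,0,20],1],
    [[0,0,0],[0,0,0],1],
    [[0,0,0],[0,0,0],1],
  ],
)

```text
clock: 28.92
position: [0.2792, 0.4997, 0.2107]
ee_rot: [-1.571, 0.0, -0.001]
wrist_force: [0.5, 0.3, 0.1]
gripper_width: 0.0856
```

```bash
python3 - <<'E'
from h import *
go(0,0,0)
for n in ("top","scene"):
    print(n);c,P=look(n,n+"9"); tops(P,.088,.104,150)
    print(" tall");tops(P,.105,.114,200)
E
```

```text
t 28.925 p [0.2792 0.4997 0.2107] q [ 0.9508  0.3781  0.0288  1.2218 -0.0006  0.9515] w 0.08562782707154293
axes x,y,z rows
 [[ 1.     -0.0007  0.0003]
 [ 0.0003 -0.0006 -1.    ]
 [ 0.0007  1.     -0.0006]]
delta tool mm [-278.9232  210.9135 -499.7882]
top
[485  45] 435 mid [ 0.7999 -0.3391  0.0972] circ [ 0.828 -0.358] 0.0497
[615 170] 644 mid [ 0.5465 -0.5099  0.0959] circ [ 0.5535 -0.5148] 0.1
[632 147] 239 mid [ 0.5822 -0.5532  0.095 ] circ [ 0.5773 -0.5541] 0.0419
[140 155] 551 mid [0.6846 0.2684 0.0944] circ [0.6859 0.2694] 0.0232
[225 190] 602 mid [0.6033 0.1335 0.0981] circ [0.6045 0.1339] 0.0225
[489 258] 268 mid [ 0.4321 -0.2626  0.0976] circ [ 0.4388 -0.2816] 0.0324
[407 263] 630 mid [ 0.4427 -0.1329  0.0981] circ [ 0.4433 -0.1336] 0.0221
[151 286] 651 mid [0.4655 0.265  0.0981] circ [0.4666 0.2664] 0.0224
[231 291] 626 mid [0.44   0.1426 0.0984] circ [0.4401 0.1432] 0.0219
[355 332] 650 mid [ 0.351  -0.0359  0.0945] circ [ 0.3511 -0.0359] 0.022
[  2 355] 202 mid [0.3909 0.5163 0.0946] circ [0.3988 0.5217] 0.04
 tall
[488  38] 282 mid [ 0.8063 -0.3418  0.1083] circ [ 0.828
[... 855 characters left out ...]
5536  0.0966] circ [ 0.4595 -0.5524] 0.0242
[424 246] 602 mid [0.6092 0.1316 0.0978] circ [0.604  0.1333] 0.0237
[247 255] 277 mid [ 0.6125 -0.1286  0.0962] circ [ 0.5969 -0.132 ] 0.0284
[532 281] 647 mid [0.6887 0.2666 0.0947] circ [0.6859 0.269 ] 0.023
[ 45 412] 1184 mid [ 0.8541 -0.3296  0.0972] circ [ 0.8316 -0.3564] 0.0493
 tall
[616 173] 268 mid [0.4437 0.522  0.1094] circ [0.434  0.5243] 0.0729
[164 186] 580 mid [ 0.4428 -0.2832  0.1096] circ [ 0.4402 -0.2845] 0.0312
[ 13 212] 365 mid [ 0.5009 -0.5231  0.1085] circ [ 0.5177 -0.5364] 0.0682
[245 239] 858 mid [ 0.5938 -0.1315  0.1099] circ [ 0.5902 -0.1313] 0.0304
[ 40 403] 791 mid [ 0.8491 -0.3322  0.1084] circ [ 0.8318 -0.3539] 0.0459
```

View pics/scene9.png

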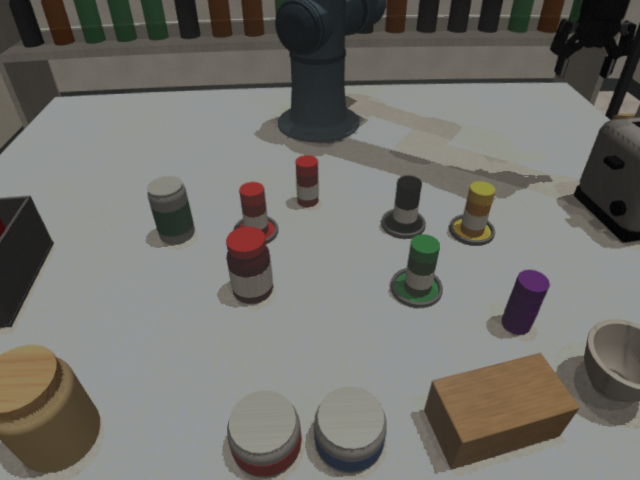

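View pics/top9.png

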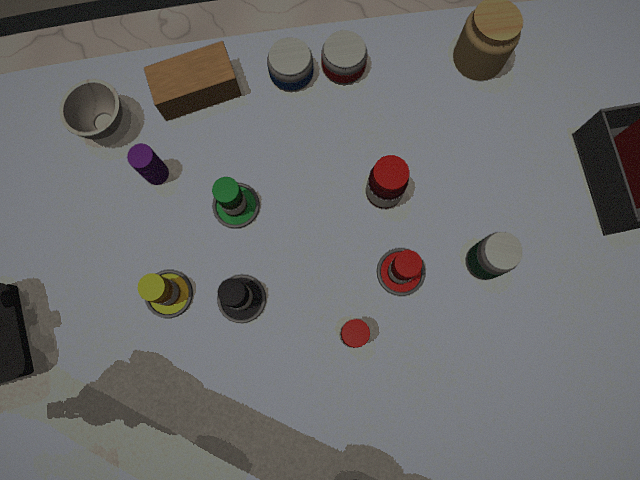

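Both views show all four jars upright inside their rims: red (254,205), black (407,200), yellow (480,207) and green (422,262) in the scene view. They are within about 2 mm of the coaster centres with tops at about 98 mm. The jam jar and tin are unmoved and the arm is clear. Handing in.

```bash
python3 -c "
from plant import hand_in
print(hand_in())"
```

```text
the job is handed in; nothing more can be done
None
```

All four spice jars are upright on the coasters of their cap colours, and the job is handed in at about 29 s of the 128 s allowed. For red I took the jar farther from the base (0.60 m away, against 0.35 m for its look-alike). I left the near red jar and the purple look-alike where they stood.

- **Placing:** In the last top view the jar axes lie about 1 to 2 mm from the coaster centres. The cap tops stand at about 98 mm, which fits a jar flat on a 4 mm floor. I lowered each jar until the wrist force showed contact, then opened the fingers slowly.
- **Bystanders:** The jam jar and food tin measure within 1 mm of where they started in the top view. The arm is clear of everything.
- **Disagreements:** My first sighting of the red coaster in the scene camera landed on the jam jar's lid. I measured that coaster from its rim in the top view instead and checked it with the wrist camera before placing. In the scene camera, the average of a cap's depth points runs up to 6 mm farther out in x than the top camera's. Circles fitted to the same points agree to about 2 mm.

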